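Unlatch the gauge cabinet and hold its sprung lid at 40 degrees

TASK

On the grey steel gauge cabinet, swing the red-knobbed latch lever outward, away from the lid, all the way to its stop and let it spring back home; the lid then pops ajar. Raise the lid and hold it open at 40 degrees, give or take 5 (white pointer on the red stretch of the quadrant), so that the seal rings inside can be checked: the lid springs down when let go, so finish while still holding it steady there. Leave the plug gauge, the flashlight and the caliper where they are.

Things in the scene. Friction and masses are not known exactly. Their poses are not given: they have to be found in the camera images.
- cabinet: Fixed grey steel box, 180 (x, depth) x 260 (y, width) x 100 mm high, two orange seal rings inside. Origin: centre of the underside, on the work surface. Its front (lift bar side) faces its own -x, roughly to the robot; yaw up to 0.3 rad either way. The lid's hinge runs along its rear (+x) top edge; the latch lever stands on its right (-y) side.
- quadrant_mark (a point): Middle (40 degrees) of the red stretch, 35 to 45 degrees, of a thin fixed steel quadrant rod: an arc of radius 130 mm about the hinge line, standing at the cabinet's left side (142 mm left of its middle), at most 216 mm above the work surface. A white pin on the lid's left edge is the pointer.
- lid_hinge (a point): Middle of the lid's hinge line, at (90, 0, 100) mm in the cabinet's frame; the line runs along the cabinet's y. The lid is a steel plate 188 (front to back) x 264 x 6 mm with a 13 mm down-turned front lip, about 0.7 kg (varies by a tenth).
- lid (a joint): Opening angle of the lid, rad: 0 shut, grows as its front edge rises; stop at 1.4; 40 degrees is 0.698. The latch hook holds it shut; unlatched, a hinge spring lifts it to about 0.2 (ajar, clear above the hook) and it stays there. Raised farther, its weight and the spring draw it back down to ajar: about 6 N at the lift bar at 40 degrees.
- lid_bar (a point): Centre of the lid's lift bar: round steel, 12 mm diameter, 120 mm long, parallel to the hinge and 230 mm from it, in the lid's plane, on an arm at each end; 36 mm free gap between bar and lid edge. Height 103 mm shut, about 149 ajar, 250 at 40 degrees. Can be pinched from above, one finger before and one behind it; it can turn between the fingers as the lid swings.
- latch (a joint): Angle of the sprung latch lever, rad: 0 home (upright, hook over the lid's right edge), 0.5 at its stop. Swings outward (knob moves away from the lid, to the cabinet's -y) about an axis along the cabinet's x. The hook lets the lid go at about 0.2. A spring returns it: some 2 N at the knob at home, 5 N at the stop.
- latch_knob (a point): Centre of the red ball (26 mm diameter) on the chrome lever (12 mm rod), 145 mm above the pivot. At home at (-50, -150, 200) mm in the cabinet's frame: 94 mm above the shut lid, just outside its right edge (y = -132). At the stop it is 70 mm farther out and 18 mm lower. The ajar lid's top there is at most 140 mm above the work surface.
- gauge_center (a point): Bystander: nickel-plated taper plug gauge standing on its small end, 122 mm tall, 52 mm widest diameter, dark knurled handle up. Point: half-way up, on its axis. To the left of the cabinet.
- flashlight_center (a point): Bystander: red steel flashlight standing on its lens end, 150 mm tall, 52 mm diameter at the foot, 36 mm above. Point: half-way up, on its axis. To the left of the cabinet.
- caliper_center (a point): Bystander: black dial caliper lying flat, 225 mm long along its x, jaws to its -y near its -x end, 15 mm high at the dial. Point: middle of the beam, 3 mm above the work surface. To the right of the cabinet.

How it is judged (in metres and radians):
On the way, in this order (a step that is already met when the one before it is completed fails the run):
1. the latch lever is swung out to its stop (value of joint latch above 0.46 rad), for 0.05 s.
2. the lever is let back home, with the lid ajar (value of joint latch below 0.06 rad and value of joint lid above 0.12 rad), for 0.1 s.
3. the lid is raised and held at 40 degrees (value of joint lid between 0.611 and 0.785 rad), for 0.3 s.
At the end, for the whole second after the job is handed in: The lid stands at 40 degrees, give or take 5 (0.611 to 0.785 rad), at rest (under 0.05 rad/s), carried by the robot (more than 1 N) and by none of the loose things; the latch lever is home (under 0.06 rad); gauge, flashlight and caliper are within 30 mm of where they stood (all of step 3 and velocity of joint lid between -0.05 and 0.05 rad/s and value of joint latch below 0.06 rad and (contact force between lid and the fingers above 1 N or contact force between lid and the arm above 1 N) and contact force between lid and gauge below 0.1 N and contact force between lid and flashlight below 0.1 N and contact force between lid and caliper below 0.1 N and distance of each of gauge_center, flashlight_center, caliper_center from where it was at the start of the episode below 0.03 m); the arm keeps its last pose, push and grip.
It fails at once if the gauge is knocked or moved (distance of gauge_center from where it was at the start of the episode above 0.03 m).
It fails at once if the flashlight is knocked or moved (distance of flashlight_center from where it was at the start of the episode above 0.03 m).
It fails at once if the caliper is knocked or moved (distance of caliper_center from where it was at the start of the episode above 0.03 m).
It also fails if it takes over 45 s, if anything falls off the work surface, if the arm or the gripper's body presses on something with over 40 N, if the wrist force passes 120 N, or if a joint passes its speed limit or range.

ROBOT

A 6-joint arm with a two-finger parallel gripper is mounted at the origin on the work surface. World frame = base frame: x ahead of the robot, y to its left, z up, the work surface at z = 0. Lengths are in mm, angles in rad, forces in N, time in s.
With the tool pointing down it reaches from about 250 to 800 mm from the base axis. Payload 3.9 kg.
Tool frame: the origin (TCP) lies between the finger pads; the fingertips stand 19 mm ahead of it and the grasp point (between the pads) is the TCP (env.tcp_to_tips is the distance from the TCP to the fingertips, in mm); x points along the fingers, y is the direction in which the jaws open and shut, and the axes are right-handed (so a half turn about x gives the same grasp; the last joint's range is limited). The gripper opens to 85 mm and grips with 20 to 120 N. Pads are 22 mm wide; open, the fingers measure 114 mm over their backs; the gripper's body (76 mm by 85 mm) begins 54 mm behind the grasp point. The pads swing forward as they close: fully open they stand 13 mm farther back than shut.
Start: joints at [-1.319, 0.26, -0.138, 1.173, 0, 1.571], TCP at [130.798, -508.436, 250.304] pointing down, gripper open.
Joint ranges: [-2.78, 2.78], [-0.83, 1.72], [-1.28, 1.37], [-1.9, 2.12], [-1.57, 1.48], [-3.14, 3.14]. Speed limits (rad/s): [2.57, 2.57, 3.14, 3.14, 3.14, 3.14].

INTERFACE

Orientations are given as a rotation vector (axis times angle).
In Python, from cell import env gives the robot as it stands. The module is installed in compiled form; this text tells all that it offers.
- The arm moves only by the tool arm_command, never from a script. Its argument "increments" is a list of rows, each a list of 7 numbers: the closure in counts, from 0 (fully open) to 255 (shut), then the shift along the tool's x, y, z in units of 60 mm (1.0 is 60 mm), then the turn, a rotation vector about the tool's x, y, z in units of 5 degrees (1.0 is 5 degrees). A call has 1 to 20 rows; each row is the pose to reach, as a shift and turn from the pose commanded when the call began, along the tool's axes at that moment; what a row does not reach only later rows make up. A row lasts 1/8 s, in which the tool goes at most 62.5 mm and 10.7 degrees, less where a joint would pass 70% of its speed; a pose out of reach is approached as far as the arm can. A call with a gripper value outside its range is refused whole. The fingers move at their own pace and stop on an object; "newtons" is the grip in N (left out, the last holds). Time passes only in rows, so rows that repeat a pose let the fingers close. It gives the time, the measured TCP pose, the force and the opening at its end, in the units of the state.
- env.observe(): the state, without advancing time (a new reading comes with each control period).
- env.read_camera(name): name is "scene" or "top" or "wrist"; returns a dict with "img" (400x640x3 uint8, blue, green, red), "depth" (400x640 float32, mm along the optical axis (not along the pixel's ray), 0 where there is no reading), "K" (3x3 intrinsics, pixels), "rvec" (rotation vector, rad) and "tvec" (3), from world to camera coordinates, as OpenCV has them. Camera axes: x right, y down, z forward; pixel columns grow to the right and rows downward; lengths in mm; the calibration is good to about 2 mm. A picture is of the moment at which its call begins.
- env.hand_in(): hands the job in, once; it reports no verdict.
The state is a dict: "time_s": time; "qpos": joint angles; "joint_velocities": joint speeds; "effort": joint torques, N m; "position": TCP position; "ee_rot": TCP orientation; "force": force on the tool from outside, world axes, zero at the start; "wrist_torque": the same for the moment, N m; "gripper_width": opening from 0.0 (shut) to 1.0 (fully open).
Only numpy, scipy, OpenCV 4.12 (cv2) and the standard library are available. Lean on these libraries where they do the work, as an engineer would, in place of code of your own. Each camera call takes 0.05 s, during which the arm holds its last target.

## Working session

There is one attempt and no reset: what is moved stays moved. The work goes in short steps, Python scripts to look and compute and a tool call to move; the robot and the scene stay as the last step left them, time stands still between calls to the robot, and variables do not carry over. Pictures are saved under pics/ and viewed, and the job is handed in when it is done.

Besides the shell and the picture viewer there is one more tool, called after "Emit:" as name(argument=value, ...), one argument or row to a line, values as JSON. arm_command: Moves the arm, as the interface text tells. Its arguments: {"type":"object","properties":{"increments":{"type":"array","items":{"type":"array","items":{"type":"number"}}},"newtons":{"type":"number"}},"required":["increments"]}

```bash
mkdir -p pics
python3 - <<'E'
from cell import env
import cv2,numpy as np
s=env.observe()
print({k:np.round(v,3) for k,v in s.items()})
for n in ["scene","top","wrist"]:
    c=env.read_camera(n); cv2.imwrite(f"pics/{n}0.png",c["img"]); np.savez(f"{n}0.npz",**c)
    R=cv2.Rodrigues(np.array(c["rvec"],float))[0]; print(n,np.round(-R.T@np.array(c["tvec"]).ravel()),c["K"][0])
E
```

```text
{'time_s': np.float64(0.0), 'qpos': array([-1.319,  0.261, -0.139,  1.173, -0.   ,  1.571]), 'joint_velocities': array([-0.   , -0.   , -0.   , -0.   ,  0.001,  0.   ]), 'effort': array([ 0.0000e+00, -4.0568e+01,  2.5392e+01,  1.9000e-02,  0.0000e+00,
       -0.0000e+00]), 'position': array([ 130.628, -507.827,  249.478]), 'ee_rot': array([ 2.088,  0.266, -2.088]), 'force': array([ 0.111,  0.256, -0.419]), 'wrist_torque': array([-0.   , -0.029,  0.004]), 'gripper_width': np.float64(0.997)}
scene [1131.   54.  905.] [362.01424623   0.         317.67121596]
top [ 385.   38. 1385.] [461.20224147   0.         317.31469746]
wrist [ 199. -490.  373.] [329.81018852   0.         318.85364988]
```

View pics/scene0.png

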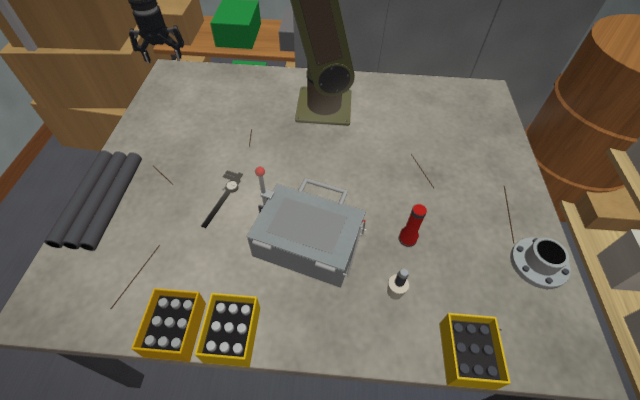

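View pics/top0.png

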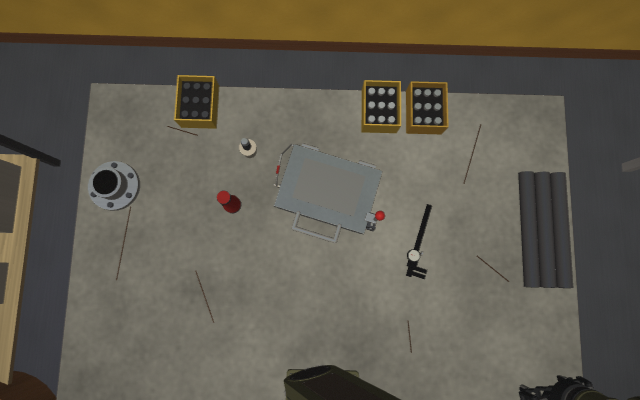

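Top view: the cabinet's lid is near (328,188), the lift bar at (317,238) and the red knob at (380,216). The flashlight is at (229,201), the gauge at (247,147) and the caliper at (418,240). Next I'll measure them.

```bash
cat > h.py <<'E'
import numpy as np,cv2
def load(n): 
    d=np.load(n); return {k:d[k] for k in d.files}
def ray(c,uv):
    R=cv2.Rodrigues(np.array(c["rvec"],float).reshape(3,1))[0]; t=np.array(c["tvec"],float).ravel()
    d=R.T@np.linalg.inv(c["K"])@np.array([uv[0],uv[1],1.]); return -R.T@t,d
def onplane(c,uv,z):
    o,d=ray(c,uv); return o+d*(z-o[2])/d[2]
def cross(c1,u1,c2,u2):
    o1,d1=ray(c1,u1);o2,d2=ray(c2,u2)
    s=np.linalg.lstsq(np.stack([d1,-d2],1),o2-o1,rcond=None)[0]
    a,b=o1+d1*s[0],o2+d2*s[1]; return (a+b)/2,np.linalg.norm(a-b)
def proj(c,p):
    return cv2.projectPoints(np.array(p,float).reshape(-1,1,3),np.array(c["rvec"],float),np.array(c["tvec"],float),c["K"],None)[0].reshape(-1,2)
def cloud(c):
    v,u=np.mgrid[0:400,0:640]; R=cv2.Rodrigues(np.array(c["rvec"],float).reshape(3,1))[0]
    P=np.stack([u,v,np.ones_like(u)],-1)@np.linalg.inv(c["K"]).T*c["depth"][...,None]
    return (P-np.array(c["tvec"]).ravel())@R
def red(img):
    h=cv2.cvtColor(img,cv2.COLOR_BGR2HSV)
    return (((h[...,0]<8)|(h[...,0]>172))&(h[...,1]>140)&(h[...,2]>90)).astype(np.uint8)
E
python3 - <<'E'
from h import *
T=load("top0.npz");S=load("scene0.npz")
for n,c in(("top",T),("scene",S)):
    k,l,st,ce=cv2.connectedComponentsWithStats(red(c["img"]))
    for i in range(1,k):
        if st[i,4]>8: print(n,st[i],ce[i].round(1))
P=cloud(T)
m=((P[...,2]>90)&(P[...,2]<114)&(T["depth"]>0)).astype(np.uint8)
m[:, :265]=0; m[:,395:]=0; m[260:]=0
m2=cv2.morphologyEx(m,cv2.MORPH_OPEN,np.ones((15,15)))
pts=P[m2>0][:,:2].astype(np.float32)
r=cv2.minAreaRect(pts); print(r, np.median(P[m2>0][:,2]))
print(cv2.boxPoints(r))
img=cv2.resize(T["img"][120:280,190:450],None,fx=3,fy=3,interpolation=cv2.INTER_CUBIC); cv2.imwrite("pics/topzoom.png",img)
E
```

```text
top [276 166   4   8  17] [277.4 169.2]
top [217 191  13  13 130] [223.  196.8]
top [223 206   6   6  10] [225.1 208.1]
top [375 211  10   9  70] [379.4 215.2]
scene [257 167   7   6  34] [259.9 169.8]
scene [413 204  14  12 124] [419.2 209.5]
scene [401 218  22  27 329] [411.7 232.1]
((611.4172973632812, -4.6704254150390625), (262.2503356933594, 187.9534149169922), 73.1246566772461) 107.18430545631979
[[ 483.42297 -102.86862]
 [ 663.28284 -157.4297 ]
 [ 739.4116    93.52777]
 [ 559.55176  148.08885]]
```

View pics/topzoom.png

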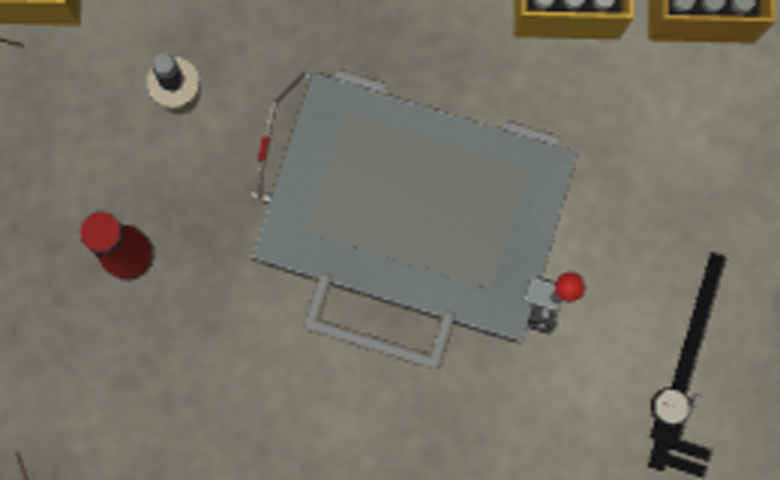

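Run:
```python
from h import *
from scipy.spatial.transform import Rotation as Ro
T=load("top0.npz");S=load("scene0.npz")
print("knob",cross(T,(379.4,215.2),S,(259.9,169.8)))
for z in(200,): print(onplane(T,(379.4,215.2),200))
c,s=np.cos(-.2945),np.sin(-.2945); ex=np.array([c,s,0]);ey=np.array([-s,c,0])
O=np.array([611.4,-4.7,0])+4*ex
f=lambda x,y,z:O+x*ex+y*ey+[0,0,z]
print("O",O,"knob",f(-50,-150,200),"bar",f(-140,0,103))
print(proj(T,[f(-50,-150,200),f(-140,0,103),f(-140,60,103),f(-140,-60,103),f(90,130,106)]))
print(proj(S,[f(-50,-150,200),f(-140,0,103),f(-140,60,103),f(-140,-60,103)]))
R=Ro.from_rotvec([2.088,.266,-2.088]); print(R.as_matrix().round(3))
# bar via cloud
P=cloud(T); m=(P[...,2]>80)&(P[...,2]<115)
q=P-O; X=q@ex;Y=q@ey
b=m&(X<-125)&(X>-160)&(abs(Y)<50); print("bar X,Z",np.median(X[b]),np.median(P[...,2][b]),b.sum())
b=m&(X<-110)&(X>-150)&(abs(Y)<85);print("Y range",np.percentile(Y[b],[1,99]))
```

```text
knob (array([ 525.77772409, -134.7893668 ,  204.04158587]), np.float64(0.3687225031089803))
[ 526.28617564 -135.56485086  200.        ]
O [615.22778957  -5.86104565   0.        ] knob [ 523.84120803 -134.89008391  200.        ] bar [481.2551546   34.77555213 103.        ]
[[379.13848043 216.13293635]
 [313.03117266 233.82823756]
 [292.5520244  227.05969762]
 [333.58472124 240.62136746]
 [295.1299325  143.05270029]]
[[260.09862336 170.27008315]
 [325.54808292 185.87218094]
 [345.47385439 192.14238426]
 [306.10627569 179.75427055]]
[[-0.     0.249 -0.968]
 [ 0.002 -0.968 -0.249]
 [-1.    -0.002 -0.   ]]
bar X,Z -140.15130068319388 109.04266638057646 155
Y range [-66.99620677  62.41435459]
```

Emit:
arm_command(
  increments=[
    [255,-0.1,-0.25,-0.41,-0.6,0,0],
    [255,-0.3,-0.6,-1.0,-1.4,0,0],
    [255,-0.4,-1.0,-1.65,-2.3,0,0],
    [255,-0.4,-1.35,-2.23,-3.2,0,0],
    [255,-0.4,-1.7,-2.8,-4.0,0,0],
    [255,-0.4,-2.05,-3.4,-4.8,0,0],
    [255,-0.4,-2.4,-3.97,-5.6,0,0],
    [255,-0.4,-2.75,-4.55,-6.4,0,0],
    [255,-0.4,-3.1,-5.12,-7.2,0,0],
    [255,-0.4,-3.45,-5.7,-8.0,0,0],
    [255,-0.4,-3.8,-6.28,-8.9,0,0],
    [255,-0.4,-4.15,-6.86,-9.7,0,0],
    [255,-0.4,-4.5,-7.44,-10.5,0,0],
    [255,-0.4,-4.8,-7.94,-11.2,0,0],
    [255,-0.4,-5.02,-8.3,-11.74,0,0],
    [255,-0.4,-5.02,-8.3,-11.74,0,0],
    [255,-0.4,-5.02,-8.3,-11.74,0,0],
  ],
)

```text
time_s: 2.28
position: [537.4, -92.9, 274.0]
ee_rot: [1.422, 1.056, -1.424]
force: [0.3, -0.3, 0.7]
gripper_width: -0.001
```

Emit:
arm_command(
  increments=[
    [255,0.4,0,0,0,0,0],
    [255,0.8,0,0,0,0,0],
    [255,1.2,0,0,0,0,0],
    [255,1.53,0,0,0,0,0],
    [255,1.53,0,0,0,0,0],
    [255,1.53,0,0.2,0,0,0],
    [255,1.53,0,0.4,0,0,0],
    [255,1.53,0,0.6,0,0,0],
    [255,1.53,0,0.7,0,0,0],
    [255,1.53,0,0.7,0,0,0],
  ],
)

```text
time_s: 3.52
position: [526.0, -133.5, 182.8]
ee_rot: [1.424, 1.054, -1.423]
force: [1.5, 1.6, 1.5]
gripper_width: -0.003
```

Run:
```python
from cell import env
import cv2,numpy as np
from scipy.spatial.transform import Rotation as Ro
s=env.observe(); print(s["time_s"],s["position"],s["force"],Ro.from_rotvec(s["ee_rot"]).as_matrix().round(3),s["qpos"].round(2))
a=env.read_camera("top")["img"]; b=env.read_camera("scene")["img"]
f=lambda i:cv2.resize(i,None,fx=4,fy=4,interpolation=cv2.INTER_CUBIC)
cv2.imwrite("pics/p1.png",np.hstack([f(a[150:270,300:400]),f(b[120:240,220:320])]))
```

```text
3.525 [ 526.03782254 -133.51095883  182.82043474] [1.52784779 1.55413171 1.49796825] [[ 0.001  0.957 -0.291]
 [-0.    -0.291 -0.957]
 [-1.     0.001  0.   ]] [-0.25  0.33 -0.22  1.02 -0.    1.62]
```

View pics/p1.png

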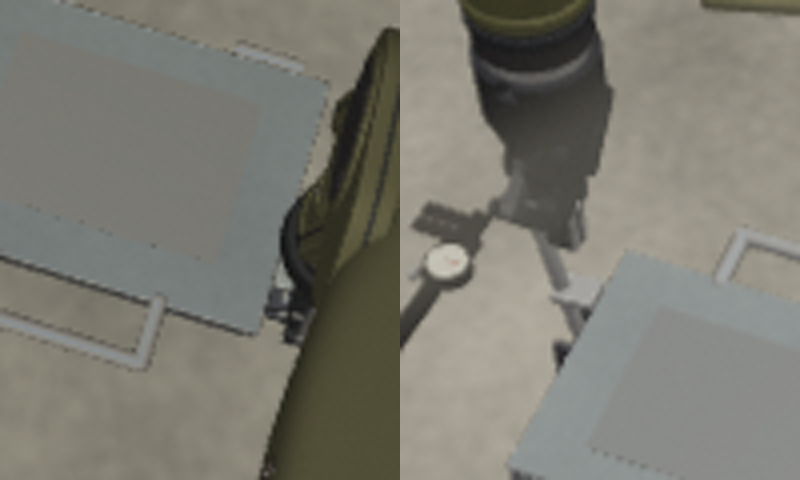

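The lever (left of the lid's corner in the right-hand view) is leaning outward. The contact force is about 2 N along the push direction, so I'll keep pushing.

Emit:
arm_command(
  increments=[
    [255,0,0,0.15,0,0,0],
    [255,0,0,0.3,0,0,0],
    [255,0,0,0.45,0,0,0],
    [255,0,0,0.55,0,0,0],
    [255,0,0,0.55,0,0,0],
  ],
)

```text
time_s: 4.25
position: [515.2, -163.9, 181.9]
ee_rot: [1.424, 1.058, -1.424]
force: [0.8, 5.7, -0.5]
gripper_width: 0.003
```

Run:
```python
from cell import env
import cv2,numpy as np
s=env.observe(); print(s["time_s"],s["position"],s["force"])
a=env.read_camera("top")["img"]; b=env.read_camera("scene")["img"]
f=lambda i:cv2.resize(i,None,fx=4,fy=4,interpolation=cv2.INTER_CUBIC)
cv2.imwrite("pics/p2.png",np.hstack([f(a[150:270,300:400]),f(b[120:240,220:320])]))
```

```text
4.25 [ 515.17899205 -163.92978082  181.91027252] [ 0.84544184  5.67721373 -0.50388797]
```

View pics/p2.png

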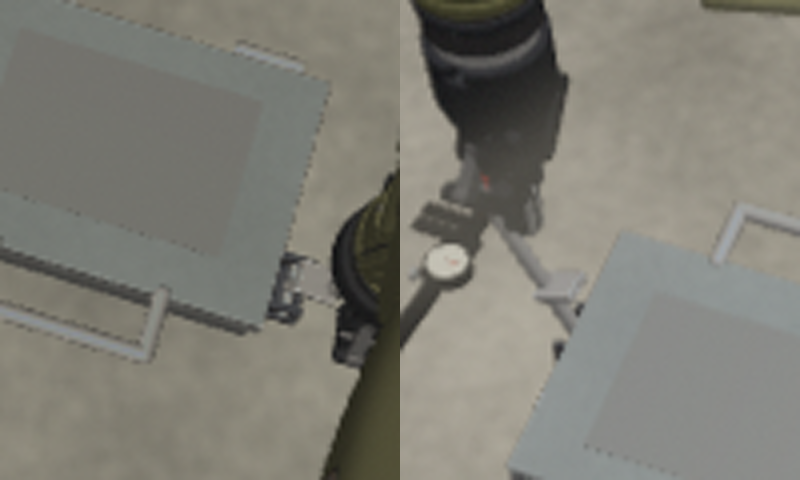

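The lid has popped ajar, as the top view shows. Force is 5.7 N and the lever isn't at its stop yet, so I'll push further.

Emit:
arm_command(
  increments=[
    [255,0,0,0.1,0,0,0],
    [255,0,0,0.2,0,0,0],
    [255,0,0,0.26,0,0,0],
    [255,0,0,0.26,0,0,0],
  ],
)

```text
time_s: 4.85
position: [511.3, -176.5, 182.0]
ee_rot: [1.427, 1.063, -1.42]
force: [2.5, 10.0, -0.3]
gripper_width: -0.0
```

Emit:
arm_command(
  increments=[
    [255,0,0,0.07,0,0,0],
    [255,0,0,0.14,0,0,0],
    [255,0,0,0.14,0,0,0],
  ],
)

```text
time_s: 5.22
position: [510.7, -178.3, 181.7]
ee_rot: [1.437, 1.074, -1.408]
force: [8.2, 27.3, -1.4]
gripper_width: 0.002
```

Run:
```python
from cell import env
import cv2,numpy as np
s=env.observe(); print(s["time_s"],s["position"],s["force"])
a=env.read_camera("top")["img"]; b=env.read_camera("scene")["img"]
f=lambda i:cv2.resize(i,None,fx=4,fy=4,interpolation=cv2.INTER_CUBIC)
cv2.imwrite("pics/p3.png",np.hstack([f(a[150:270,300:400]),f(b[120:240,220:320])]))
```

```text
5.225 [ 510.66831461 -178.29031678  181.73546211] [ 8.15550547 27.27154546 -1.36619771]
```

View pics/p3.png

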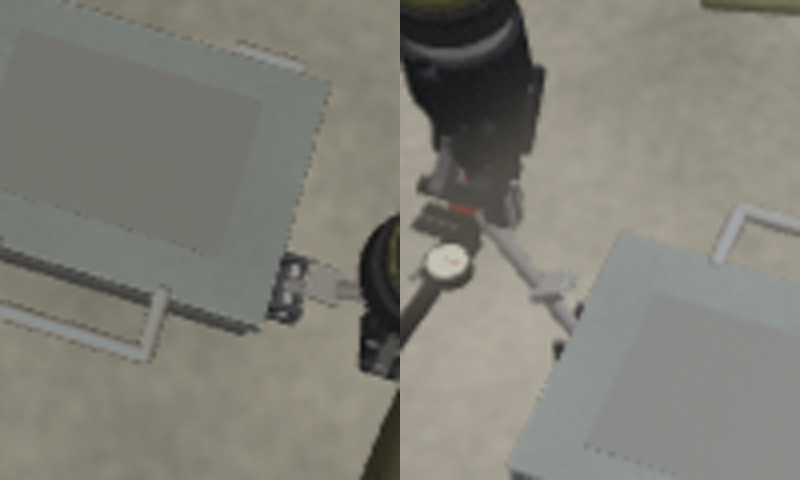

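The lever is at its stop: force rose to 28 N with almost no further movement. Now I'll let it back home and lift clear.

Emit:
arm_command(
  increments=[
    [255,0,0,-0.2,0,0,0],
    [255,0,0,-0.5,0,0,0],
    [255,0,0,-0.8,0,0,0],
    [255,0,0,-1.1,0,0,0],
    [255,0,0,-1.4,0,0,0],
    [255,0,0,-1.7,0,0,0],
    [255,0,0,-1.9,0,0,0],
    [255,0,0,-1.9,0,0,0],
    [255,-0.4,0,-1.9,0,0,0],
    [255,-0.8,0,-1.9,0,0,0],
    [255,-1.0,0,-1.9,0,0,0],
    [255,-1.0,0,-1.9,0,0,0],
  ],
)

```text
time_s: 6.82
position: [542.9, -78.8, 243.2]
ee_rot: [1.424, 1.053, -1.422]
force: [-0.6, 0.5, -0.1]
gripper_width: -0.0
```

Run:
```python
from cell import env
import cv2,numpy as np
s=env.observe(); print(s["time_s"],s["position"],s["force"],s["qpos"].round(2))
for n in["top","scene","wrist"]:
    c=env.read_camera(n); np.savez(n+"4.npz",**c); cv2.imwrite(f"pics/{n}4.png",c["img"])
```

```text
6.825 [542.87732657 -78.776806   243.17578305] [-0.64941617  0.51125166 -0.06991515] [-0.14  0.3  -0.1   1.17 -0.    1.72]
```

View pics/scene4.png

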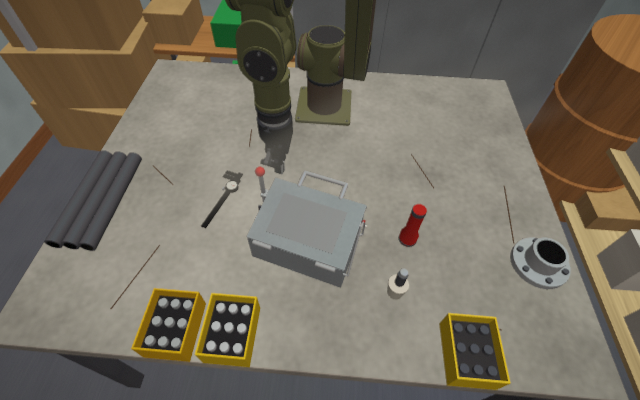

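View pics/wrist4.png

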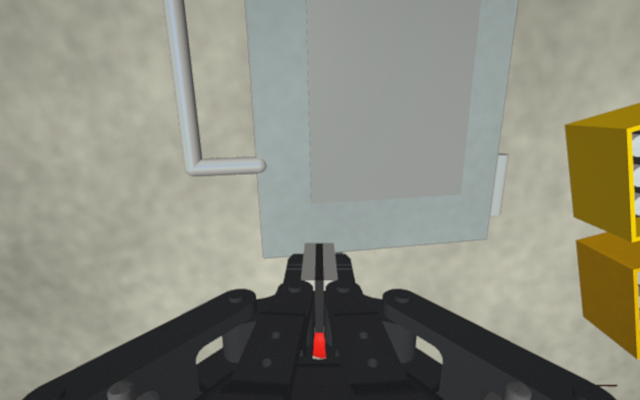

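View pics/top4.png

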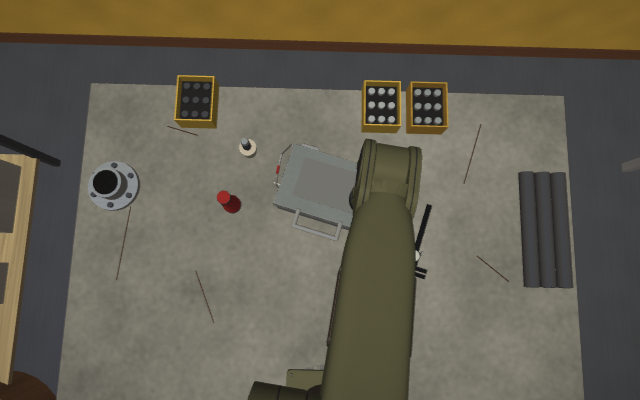

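The scene view shows the knob back at (260,171), where it was at the start, and the lid ajar with its bar at (325,183). Now I'll measure the bar.

Run:
```python
from h import *
c,s=np.cos(-.2945),np.sin(-.2945); ex=np.array([c,s,0]);ey=np.array([-s,c,0]); O=np.array([615.2,-5.9,0])
for n in["top","scene","wrist"]:
    C=load(n+"4.npz"); P=cloud(C); q=P-O; X=q@ex;Y=q@ey;Z=P[...,2]
    b=(Z>110)&(Z<175)&(X<-122)&(X>-155)&(abs(Y)<50)&(C["depth"]>0)
    print(n,b.sum(),"barX,topZ",np.median(X[b]),np.median(Z[b]))
    b=(Z>110)&(Z<175)&(X<-105)&(X>-155)&(abs(Y)<85)&(C["depth"]>0)
    if b.sum():print(" Y",np.percentile(Y[b],[1,99]))
k,l,st,ce=cv2.connectedComponentsWithStats(red(load("scene4.npz")["img"]))
print(ce[1:],st[1:,4])
p=O+ -135.4*ex; print(p)
```

```text
top 164 barX,topZ -136.38267784201082 145.91899472726618
 Y [-67.13520332  63.17056127]
scene 155 barX,topZ -132.14834498979982 145.59670135217107
 Y [-66.21192517  64.01107151]
wrist 3100 barX,topZ -133.72861687859165 146.16845520097536
 Y [-64.77233841  39.7487276 ]
[[259.89473684 170.        ]
 [419.25       209.50806452]
 [411.44827586 231.83908046]
 [364.         221.        ]] [ 38 124 348   1]
[485.62932304  33.40139528   0.        ]
```

Emit:
arm_command(
  increments=[
    [200,0,-0.25,-0.25,0,0,0],
    [135,0,-0.5,-0.5,0,0,0],
    [135,0,-0.75,-0.75,0,0,0],
    [135,0,-1.0,-1.0,0,0,0],
    [135,0,-1.25,-1.3,0,0,0],
    [135,0,-1.445,-1.5,0,0,0],
    [135,0,-1.445,-1.5,0,0,0],
    [135,0,-1.445,-1.5,0,0,0],
    [135,0,-1.445,-1.5,0,0,0],
  ],
)

```text
time_s: 8.1
position: [485.9, 32.5, 242.5]
ee_rot: [1.423, 1.054, -1.423]
force: [-0.2, 0.3, -0.6]
gripper_width: 0.473
```

Run:
```python
from cell import env
from h import *
s=env.observe(); print(s["time_s"],s["position"],s["gripper_width"])
c,s=np.cos(-.2945),np.sin(-.2945); ex=np.array([c,s,0]);ey=np.array([-s,c,0]); O=np.array([615.2,-5.9,0])
C=env.read_camera("wrist"); cv2.imwrite("pics/wrist5.png",C["img"])
P=cloud(C); q=P-O; X=q@ex;Y=q@ey;Z=P[...,2]
b=(Z>110)&(Z<165)&(X<-122)&(X>-155)&(abs(Y)<50)&(C["depth"]>0)
print(b.sum(),np.percentile(X[b],[2,50,98]),np.percentile(Z[b],[2,50,98]))
```

```text
8.1 [485.91172072  32.50741294 242.47841746] 0.4731096283862487
2298 [-141.73660459 -135.71590056 -129.9097065 ] [142.27958818 146.28936709 148.12503716]
```

View pics/wrist5.png

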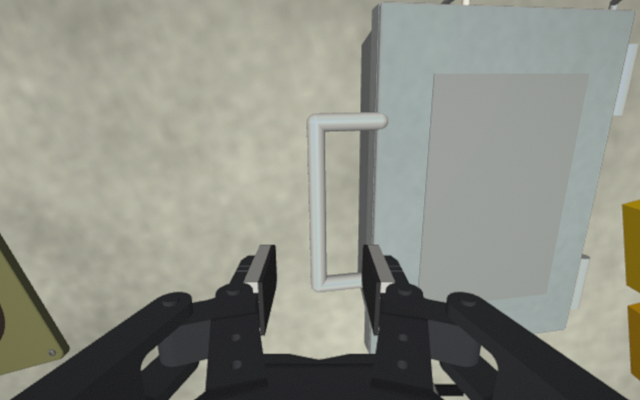

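The wrist view shows the bar at column 318, centred between the pads at columns 268 and 368. I'll descend.

Emit:
arm_command(
  increments=[
    [135,0.3,0,0,0,0,0],
    [135,0.6,0,0,0,0,0],
    [135,0.9,0,0,0,0,0],
    [135,1.2,0,0,0,0,0],
    [135,1.45,0,0,0,0,0],
    [135,1.6,0,0,0,0,0],
    [135,1.6,0,0,0,0,0],
    [135,1.6,0,0,0,0,0],
  ],
)

```text
time_s: 9.15
position: [486.1, 32.9, 147.0]
ee_rot: [1.423, 1.055, -1.422]
force: [-0.1, 0.1, -1.0]
gripper_width: 0.467
```

Run:
```python
from cell import env
from h import *
s=env.observe(); print(s["time_s"],s["position"],s["gripper_width"],s["force"])
C=env.read_camera("wrist"); cv2.imwrite("pics/wrist6.png",C["img"])
```

```text
9.15 [486.06267993  32.89073663 147.00491555] 0.46695268137382046 [-0.07498726  0.09822017 -0.95792621]
```

View pics/wrist6.png

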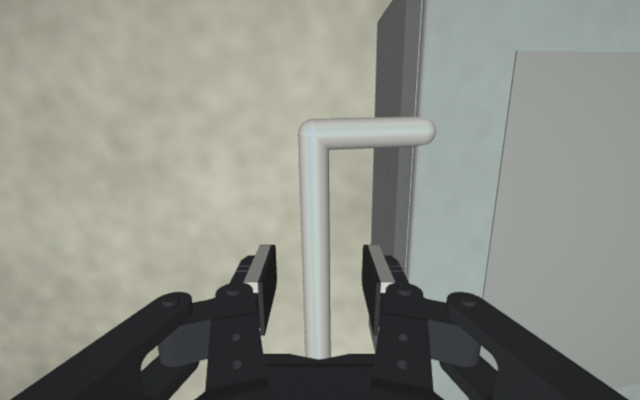

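The bar runs between the open pads (columns 303–328), and the inner finger is in the gap. Closing.

Emit:
arm_command(
  increments=[
    [255,0,0,0,0,0,0],
    [255,0,0,0,0,0,0],
    [255,0,0,0,0,0,0],
    [255,0,0,0,0,0,0],
    [255,0,0,0,0,0,0],
  ],
  newtons=60,
)

```text
time_s: 9.82
position: [484.8, 33.3, 146.3]
ee_rot: [1.422, 1.057, -1.423]
force: [-3.8, 3.0, 1.8]
gripper_width: 0.115
```

Emit:
arm_command(
  increments=[
    [255,-0.12,0.025,0,0,0,0.3],
    [255,-0.25,0.055,0,0,0,0.62],
    [255,-0.37,0.085,0,0,0,0.94],
    [255,-0.49,0.12,0,0,0,1.25],
    [255,-0.61,0.16,0,0,0,1.56],
    [255,-0.73,0.2,0,0,0,1.88],
    [255,-0.84,0.25,0,0,0,2.2],
    [255,-0.95,0.3,0,0,0,2.5],
    [255,-0.95,0.3,0,0,0,2.5],
    [255,-0.95,0.3,0,0,0,2.5],
  ],
)

```text
time_s: 11.08
position: [498.9, 29.3, 202.0]
ee_rot: [1.487, 0.879, -1.269]
force: [-9.0, 6.5, 0.7]
gripper_width: 0.108
```

Run:
```python
from cell import env
from h import *
s=env.observe(); print(s["time_s"],s["position"],s["gripper_width"],s["force"],s["qpos"].round(2))
f=lambda i:cv2.resize(i,None,fx=3,fy=3,interpolation=cv2.INTER_CUBIC)
cv2.imwrite("pics/s7.png",f(env.read_camera("scene")["img"][110:290,210:450]))
```

```text
11.075 [498.90426944  29.27293742 202.01866068] 0.10793859386668143 [-8.97146214  6.49700203  0.72634963] [ 0.11  0.11 -0.48  0.78 -0.08  1.96]
```

View pics/s7.png

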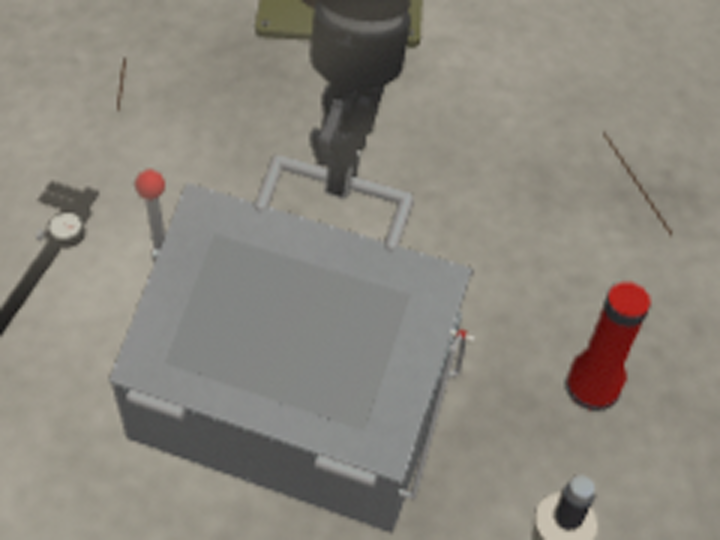

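```bash
python3 -c "
from scipy.spatial.transform import Rotation as R
print(R.from_rotvec([1.487,.879,-1.269]).as_matrix().round(3))"
```

```text
[[ 0.2    0.936 -0.289]
 [-0.059 -0.283 -0.957]
 [-0.978  0.209 -0.001]]
```

Tilt is as intended. Raising to 40°.

Emit:
arm_command(
  increments=[
    [255,-0.09,0.075,0,0,0,0.31],
    [255,-0.19,0.155,0,0,0,0.62],
    [255,-0.28,0.235,0,0,0,0.94],
    [255,-0.373,0.313,0,0,0,1.25],
    [255,-0.46,0.4,0,0,0,1.56],
    [255,-0.54,0.485,0,0,0,1.88],
    [255,-0.62,0.575,0,0,0,2.2],
    [255,-0.7,0.666,0,0,0,2.5],
    [255,-0.7,0.666,0,0,0,2.5],
    [255,-0.7,0.666,0,0,0,2.5],
    [255,-0.7,0.666,0,0,0,2.5],
  ],
)

```text
time_s: 12.5
position: [524.9, 21.6, 250.8]
ee_rot: [1.535, 0.702, -1.109]
force: [-24.2, 10.9, 13.1]
gripper_width: 0.116
```

Run:
```python
from cell import env
from h import *
s=env.observe(); print(s["time_s"],s["position"],s["gripper_width"],s["force"])
f=lambda i:cv2.resize(i,None,fx=3,fy=3,interpolation=cv2.INTER_CUBIC)
C=env.read_camera("scene")
cv2.imwrite("pics/s8.png",f(C["img"][110:290,210:450]))
cv2.imwrite("pics/s8z.png",cv2.resize(C["img"][195:285,320:400],None,fx=7,fy=6,interpolation=cv2.INTER_CUBIC))
T=env.read_camera("top"); 
cv2.imwrite("pics/t8.png",cv2.resize(T["img"][120:260,200:420],None,fx=3,fy=3,interpolation=cv2.INTER_CUBIC))
c,s=np.cos(-.2945),np.sin(-.2945); ex=np.array([c,s,0]);ey=np.array([-s,c,0]); O=np.array([615.2,-5.9,0])
for n,C in(("s",C),("t",T)):
    P=cloud(C); q=P-O; X=q@ex;Y=q@ey;Z=P[...,2]
    b=(C["depth"]>0)&(Z>115)&(Z<225)&(X<80)&(X>-45)&(Y>-115)&(Y<125)
    r=cv2.fitLine(np.stack([X[b],Z[b]],1).astype(np.float32),cv2.DIST_HUBER,0,.01,.01).ravel()
    print(n,b.sum(),"lid deg",np.degrees(np.arctan2(-r[1],r[0])),r)
    k,l,st,ce=cv2.connectedComponentsWithStats(red(C["img"])); print([(ce[i].round(1).tolist(),st[i,4]) for i in range(1,k) if st[i,4]>3])
```

```text
12.5 [524.8769289   21.62918748 250.81527867] 0.11574910147389093 [-24.22330519  10.8509383   13.08295804]
s 6010 lid deg 37.26279 [  0.79586685  -0.60547173  17.271662   164.4857    ]
[([260.0, 169.8], np.int32(35)), ([419.2, 209.5], np.int32(124)), ([411.5, 232.0], np.int32(341))]
t 3372 lid deg 37.281895 [  0.7956649   -0.60573703  14.186318   166.70642   ]
[([277.3, 169.0], np.int32(15)), ([223.0, 196.9], np.int32(133)), ([226.0, 208.5], np.int32(18)), ([379.3, 215.2], np.int32(71))]
```

View pics/s8.png

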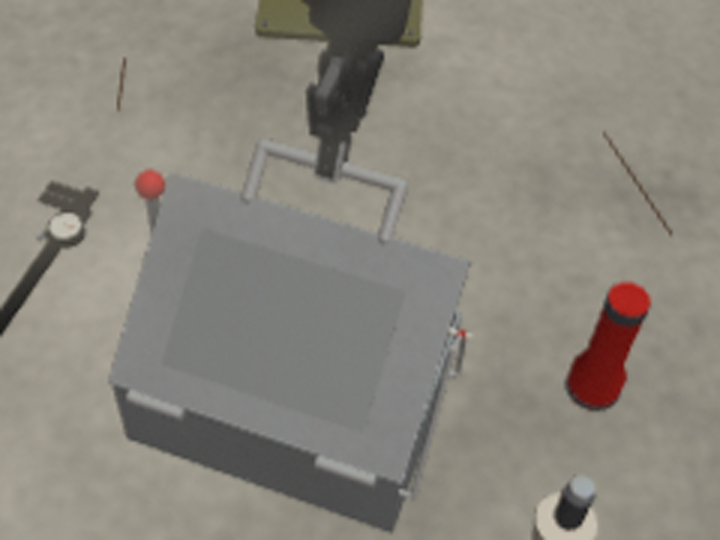

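View pics/s8z.png

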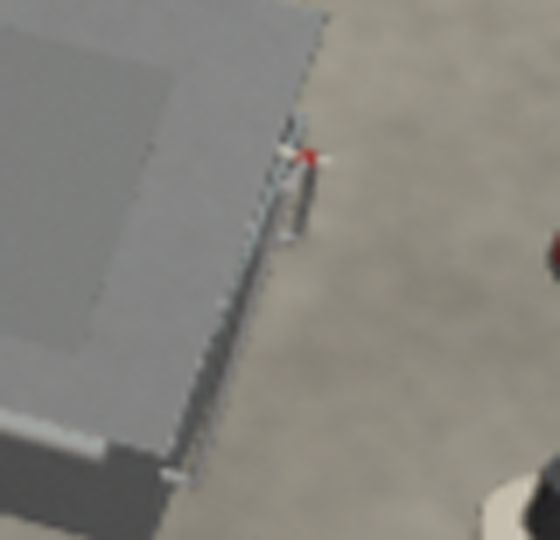

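View pics/t8.png

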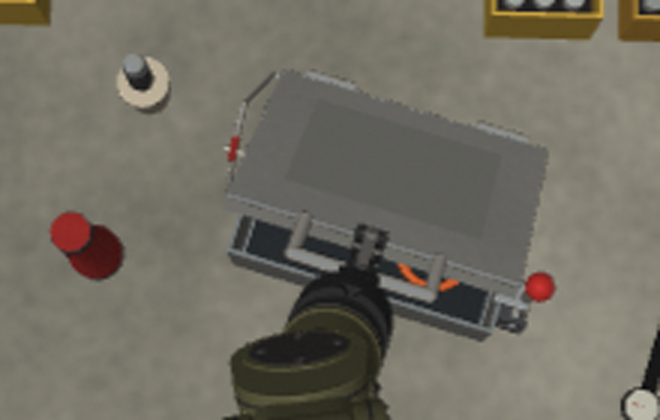

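The scene zoom shows the white pointer pin at about (310,155), on the lower part of the red stretch, and plane fits give 37.3°. That's in range, but I'll go about 2° higher and ease the horizontal push.

Emit:
arm_command(
  increments=[
    [255,-0.04,0.03,0,0,0,0],
    [255,-0.08,0.06,0,0,0,0],
    [255,-0.12,0.09,0,0,0,0],
    [255,-0.12,0.09,0,0,0,0],
    [255,-0.12,0.09,0,0,0,0],
    [255,-0.12,0.09,0,0,0,0],
  ],
)

```text
time_s: 13.35
position: [531.5, 19.5, 260.3]
ee_rot: [1.538, 0.692, -1.106]
force: [-3.3, 5.5, -4.7]
gripper_width: 0.114
```

```bash
cat > chk.py <<'E'
from cell import env
from h import *
import sys
s=env.observe(); print(s["time_s"],s["position"],s["gripper_width"],s["force"],abs(s["joint_velocities"]).max())
C=env.read_camera("scene");T=env.read_camera("top"); 
z=lambda i,a:cv2.resize(i,None,fx=a,fy=a,interpolation=cv2.INTER_CUBIC)
cv2.imwrite("pics/%s.png"%sys.argv[1],np.hstack([z(C["img"][200:280,320:380],6),z(T["img"][140:220,250:310],6)]))
c,s=np.cos(-.2945),np.sin(-.2945); ex=np.array([c,s,0]);ey=np.array([-s,c,0]); O=np.array([615.2,-5.9,0])
for n,C in(("s",C),("t",T)):
    P=cloud(C); q=P-O; X=q@ex;Y=q@ey;Z=P[...,2]
    b=(C["depth"]>0)&(Z>115)&(Z<225)&(X<80)&(X>-45)&(Y>-115)&(Y<125)
    r=cv2.fitLine(np.stack([X[b],Z[b]],1).astype(np.float32),cv2.DIST_HUBER,0,.01,.01).ravel()
    print(n,"lid deg",np.degrees(np.arctan2(-r[1],r[0])))
    k,l,st,ce=cv2.connectedComponentsWithStats(red(C["img"])); print([(ce[i].round(1).tolist(),st[i,4]) for i in range(1,k) if st[i,4]>3])
E
python3 chk.py s9
```

```text
13.35 [531.50600367  19.45620163 260.28670718] 0.1140946631398981 [-3.29530893  5.53947536 -4.67285683] 0.0017663447038087107
s lid deg 40.112434
[([259.8, 169.9], np.int32(36)), ([419.2, 209.5], np.int32(124)), ([411.6, 231.9], np.int32(339))]
t lid deg 40.227173
[([277.4, 169.2], np.int32(17)), ([223.0, 196.9], np.int32(131)), ([226.0, 208.5], np.int32(18)), ([379.3, 215.2], np.int32(71))]
```

View pics/s9.png

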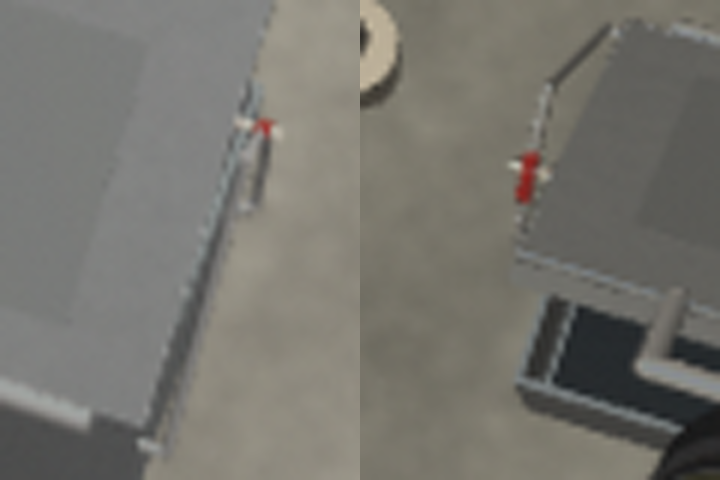

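The plane fits say 40.1–40.2°. The pin on the red (top view, pin at row 170, red at rows 152–205) and the TCP height suggest 41–42°. I'll come down about 1° to centre it.

Emit:
arm_command(
  increments=[
    [255,0.02,-0.035,0,0,0,0],
    [255,0.037,-0.06,0,0,0,0],
    [255,0.037,-0.06,0,0,0,0],
    [255,0.037,-0.06,0,0,0,0],
    [255,0.037,-0.06,0,0,0,0],
    [255,0.037,-0.06,0,0,0,0],
  ],
)

```text
time_s: 14.2
position: [529.0, 20.1, 257.2]
ee_rot: [1.538, 0.692, -1.106]
force: [-6.9, 5.3, -2.0]
gripper_width: 0.116
```

```bash
python3 chk.py s10
```

```text
14.2 [529.01450253  20.14131058 257.18514522] 0.11572465408715023 [-6.91825829  5.30307755 -2.02053705] 0.0009712728980980557
s lid deg 39.16801
[([260.0, 169.8], np.int32(34)), ([419.2, 209.5], np.int32(124)), ([411.5, 231.9], np.int32(343))]
t lid deg 39.218113
[([277.3, 169.2], np.int32(16)), ([223.1, 196.9], np.int32(132)), ([226.2, 208.6], np.int32(19)), ([379.3, 215.2], np.int32(71))]
```

View pics/s10.png

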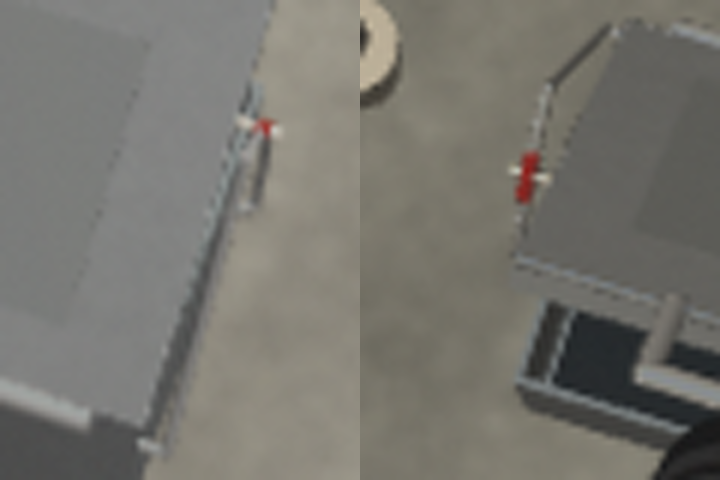

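The pin (row 175) is now in the middle of the red (152–205). The lid is steady and still gripped, the knob is at its home pixels, and the flashlight hasn't moved. I'll check the gauge and caliper against the start, then hand in.

Run:
```python
from cell import env
from h import *
a=load("scene0.npz")["img"].astype(int); b=env.read_camera("scene")["img"].astype(int)
d=abs(a-b).max(2)
print("gauge diff",d[260:305,380:420].max(),"caliper",np.percentile(d[165:230,198:245],[50,99,100]))
env.hand_in();
```

```text
gauge diff 5 caliper [2. 4. 7.]
the job is handed in; nothing more can be done
```

The job is handed in with the lid held open at about 40° and the lift bar pinched in the gripper. The interface reported no verdict.

- **Latch:** I pushed the lever out to its stop, where the force rose to about 28 N with almost no further travel. I then let it back home. The lid popped ajar, and the knob's image position matched its starting one.
- **Lid angle:** Plane fits from two cameras gave 39.2°. The white pin sat mid-red on the quadrant in the top view. TCP height suggests 1–2° more, which is still inside the 35–45° band.
- **Steadiness:** Joint speeds were about 0.001 rad/s, so the arm was at rest. The final wrist force reading was mostly sideways, about 9 N, and only −2 N vertically. I had no separate measurement of the force on the lid, so the evidence that the robot carries it is that the bar is gripped and the lid is not dropping.
- **Bystanders:** The gauge and caliper showed no change from the start image beyond noise. The flashlight's position in the image was unchanged.

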